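Close the plaster mould on the vibrating table and hold its start knob pressed

ROBOT

A 6-joint arm with a two-finger parallel gripper is mounted at the origin on the work surface. World frame = base frame: x ahead of the robot, y to its left, z up, the work surface at z = 0. Lengths are in m, angles in rad, forces in N, time in s.
With the tool pointing down it reaches from about 0.35 to 0.775 m from the base axis. Payload 7.3 kg.
Tool frame: the origin (TCP) lies on the centre line of the jaws, within the pads' length; the fingertips stand 11 mm ahead of it and the grasp point (between the pads) lies 8 mm behind it; y points along the fingers, z is the direction in which the jaws open and shut, and the axes are right-handed (so a half turn about y gives the same grasp; the last joint's range is limited). The gripper opens to 92 mm and grips with 3 to 60 N. Pads are 19 mm wide; open, the fingers measure 130 mm over their backs; the gripper's body (75 mm by 190 mm) begins 47 mm behind the grasp point.
Start: joints at [1.123, 0.342, 1.524, -0, 1.275, -0.146], TCP at [0.156, 0.501, 0.238] pointing down, gripper open.
Joint ranges: [-2.53, 2.53], [-0.77, 2.02], [0.04, 2.7], [-1, 4.14], [0.28, 2.66], [-3.11, 3.11]. Speed limits (rad/s): [2.57, 2.57, 3.14, 3.14, 3.14, 3.14].

INTERFACE

Orientations are given as [roll, pitch, yaw] about the fixed x, y, z axes, in that order (R = Rz(yaw) Ry(pitch) Rx(roll)).
In Python, from cell import robot, cams gives the robot as it stands.
- The arm moves only by the tool apply_moves, never from a script. Its argument "plan" is a list of rows, each a list of 7 numbers: the shift along the tool's x, y, z in m, then the turn, a rotation vector about the tool's x, y, z in degrees, then the gripper command: -1 is fully open, 1 is shut, values between are in proportion. A call has exactly 5 rows; each row is the pose to reach, as a shift and turn from the pose commanded when the call began, along the tool's axes at that moment; what a row does not reach only later rows make up. A row lasts 1/8 s, in which the tool goes at most 62.5 mm and 10.7 degrees, less where a joint would pass 70% of its speed; a pose out of reach is approached as far as the arm can. A call with a gripper value outside its range is refused whole. The fingers move at their own pace and stop on an object; "squeeze" is the grip in N (left out, the last holds). Time passes only in rows, so rows that repeat a pose let the fingers close, or fill a call up. It gives the time, the measured TCP pose, the force and the opening at its end, in the units of the state.
- robot.observe(): the state, without advancing time (a new reading comes with each control period).
- cams.read_camera(name): name is "scene" or "top" or "wrist"; returns the picture (400x640x3 uint8, blue, green, red); there is no depth.
- cams.calibration(name): a dict with "fx", "fy", "cx", "cy" (pixels), "extrinsics" (4x4, takes a point from world to camera coordinates); the wrist camera has in their place "T_tool_cam" (4x4, takes a point from camera to tool coordinates, whose origin is the TCP and whose axes are the tool frame's). Camera axes: x right, y up, looking along -z (the intrinsics and any distortion apply to the point x, -y, -z); pixel columns grow to the right and rows downward; lengths in m; the calibration is good to about 2 mm. The wrist camera is an equidistant fisheye: a pixel r from the principal point sees the ray r / f radians off the axis. A picture is of the moment at which its call begins: read the wrist's pose just before it. calibration takes no time and is no camera call.
- robot.hand_in(): hands the job in, once; it reports no verdict.
The state is a dict: "time": time; "qpos": joint angles; "qvel": joint speeds; "joint_efforts": joint torques, N m; "tool_pos": TCP position; "tool_rot": TCP orientation; "contact_force": force on the tool from outside, world axes, zero at the start; "torque": the same for the moment, N m; "opening": finger opening in m.
Only numpy, scipy, OpenCV 4.12 (cv2) and the standard library are available. Lean on these libraries where they do the work, as an engineer would, in place of code of your own. Each camera call takes 0.05 s, during which the arm holds its last target. There are 200 camera calls.

TASK

Close the mould on the vibrating table: set the loose upper plaster half gently and squarely on the lower half, edges flush, without pushing the lower half along, and let go of it. Then pick up the loose knob, turn it so that its D-shaped bore matches the D-shaft on the control box, push it fully home on the shaft and press shaft and knob all the way in; the program finishes while still holding the knob pressed in. Leave the round mould and the mug where they are.

Things in the scene. Friction and masses are not known exactly. Their poses are not given: they have to be found in the camera images.
- mould_upper_center (a point): Centre (half-way up) of the loose upper mould half: off-white plaster block 100 x 58 x 36 mm (x long, y across, z up), about 0.2 kg, lying flat on the bench, a dark pouring mouth 20 mm across drawn in the middle of its top. Flat underside. Either way round will do.
- mould_lower_center (a point): Centre (half-way up) of the lower mould half: plain plaster block of the same size (x long, y across), loose on the vibrating table's deck, so 68 mm above the bench. No pins or rims: flat faces meet, the upper half's centre then lies 36 mm above this point.
- shaker: Vibrating table, fixed: grey base on rubber feet with a bare aluminium deck 200 x 150 mm, deck top 50 mm above the bench. Origin at the centre of its underside, x along the 200 mm.
- knob_center (a point): Centre of the loose knob, on its bore's axis, half-way up: black bar 40 mm high, about 60 g, standing bore down on the bench. z up; x to its tapered nose. Grip its two upright flat sides, 30 mm apart (y = +-15 mm), full height, x = -20 to +22 mm. Bore, open below: D-shaped, 14 mm deep, 21.6 mm across, its flat 5 mm from the axis on the nose (+x) side.
- knob_nose (a point): Tip of the knob's tapered nose, half-way up, 36 mm from the bore axis along the knob's x; a white line on the knob's top runs towards it. The blunt other end is 26 mm from the axis.
- shaft_tip (a point): Centre of the top end of the upright steel D-shaft: it stands 24 mm out of the control box's lid (this end 84 mm above the bench), 20 mm across, flat 4 mm from its axis, top edge chamfered 1.5 mm. z up, x points out of the flat. The knob fits with its x along this x (within 0.15 rad). Home: knob centre 6 mm above this point; wrongly turned: 20 mm. Moves down with the shaft.
- control_box: Control box, fixed: grey, 160 x 120 mm, 60 mm high, origin at the centre of its underside, the shaft standing at its middle and not turning. A black triangle 3.5 mm high on the lid, 47 to 68 mm from the shaft along the box's +x, lies on the side that the shaft's flat faces; the knob's nose goes on pointing at it.
- spindle (a joint): How far the shaft is pushed down into the box, m: 0 when free, 0.007 at its stop. A spring returns it: about 3.6 N to start, 10 N at the stop. It does not stay in by itself.
- round_mould: Bystander: closed round plaster mould, 92 mm across, 76 mm high, with a dark band; origin at the centre of its underside. Leave alone.
- slip_mug: Bystander: white mug, 76 mm across, 90 mm high; origin at the centre of its underside. Leave alone.
There are look-alikes about, which are no part of the job. Of the things that look like the part that bears knob_center, the smallest one is meant.

How it is judged:
By the outcome, as a careful person would: the job done as asked, in the order asked, and still so for the second after the job is handed in, while the arm keeps its last pose, push and grip.
It also fails if it takes over 58 s, if anything falls off the work surface, if the arm or the gripper's body presses on something with over 40 N, if the wrist force passes 120 N, or if a joint passes its speed limit or range.

## Working session

There is one attempt and no reset: what is moved stays moved. The work goes in short steps, Python scripts to look and compute and a tool call to move; the robot and the scene stay as the last step left them, time stands still between calls to the robot, and variables do not carry over. Pictures are saved under pics/ and viewed, about 8 in all and at most 12, crops included, and the job is handed in when it is done.

Besides the shell and the picture viewer there is one more tool, called after "Call:" in YAML: its name, and indented under it one key for each argument. apply_moves: Moves the arm, as the interface text tells. Its arguments: {"type":"object","properties":{"plan":{"type":"array","items":{"type":"array","items":{"type":"number"}}},"squeeze":{"type":"number"}},"required":["plan"]}

```bash
mkdir -p pics; ls; python3 - <<'E'
from cell import robot, cams
import cv2, numpy as np
np.set_printoptions(precision=4,suppress=True)
print(robot.observe())
for n in ("scene","top","wrist"):
    c=cams.calibration(n); print(n,c)
    cv2.imwrite(f"pics/{n}0.png",cams.read_camera(n))
E
```

```text
pics
{'time': 0.0, 'qpos': array([ 1.123 ,  0.3427,  1.525 , -0.    ,  1.2754, -0.146 ]), 'qvel': array([ 0.0001,  0.0003, -0.0005, -0.0002,  0.0001,  0.0013]), 'joint_efforts': array([  0.0008, -43.1248, -24.4224,   0.0718,   0.0559,  -0.0001]), 'tool_pos': array([0.1558, 0.5009, 0.2371]), 'tool_rot': array([-1.5723,  0.0002, -0.3017]), 'contact_force': array([ 0.0144,  0.4803, -0.2771]), 'torque': array([-0.0067,  0.0444, -0.0079]), 'opening': 0.09188039020366141}
scene {'fx': 441.6311712149548, 'fy': 441.6311712149548, 'cx': 317.3161708471051, 'cy': 204.85302724447618, 'extrinsics': array([[-0.5996,  0.8003, -0.0042,  0.3228],
       [-0.5664, -0.4206,  0.7088,  0.2982],
       [ 0.5654,  0.4274,  0.7054, -1.5603],
       [ 0.    ,  0.    ,  0.    ,  1.    ]])}
top {'fx': 504.09870938169377, 'fy': 504.09870938169377, 'cx': 307.1545887151414, 'cy': 199.42251597077453, 'extrinsics': array([[-0.0018, -0.9999, -0.0141,  0.065 ],
       [ 0.9971, -0.0028,  0.0765, -0.572 ],
       [-0.0766, -0.0139,  0.997 , -1.5623],
       [ 0.    ,  0.    ,  0.    ,  1.    ]])}
wrist {'fx': 309.70691628693146, 'fy': 309.70691628693146, 'cx': 315.86841277955244, 'cy': 196.7449525216504, 'T_tool_cam': array([[ 0.0002, -0.9646, -0.2637, -0.0706],
       [-0.0015,  0.2637, -0.9646, -0.147 ],
       [ 1.    ,  0.0006, -0.0014, -0.0002],
       [ 0.    ,  0.    ,  0.    ,  1.    ]])}
```

View pics/top0.png

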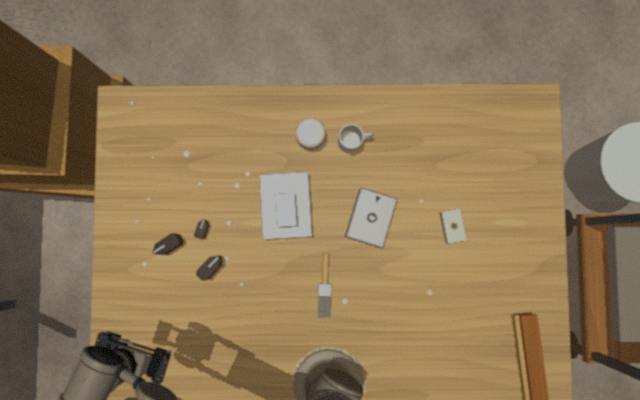

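View pics/scene0.png

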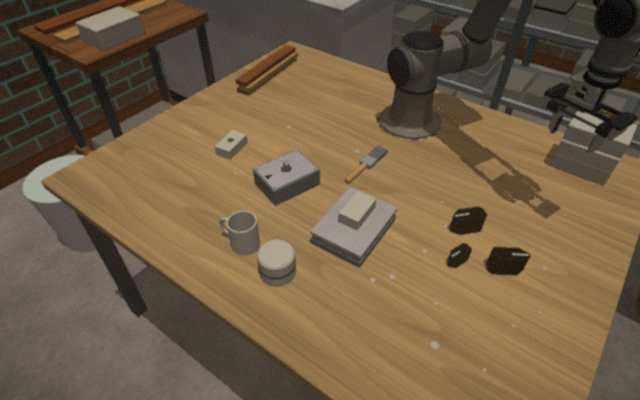

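```bash
cat > h.py <<'E'
import numpy as np, cv2
from scipy.spatial.transform import Rotation as R
from cell import robot, cams
np.set_printoptions(precision=4,suppress=True)
def pose():
    s=robot.observe(); T=np.eye(4); T[:3,:3]=R.from_euler('xyz',s['tool_rot']).as_matrix(); T[:3,3]=s['tool_pos']; return T
def camT(name,Tt=None):
    c=cams.calibration(name)
    return c, (Tt@c['T_tool_cam'] if name=='wrist' else np.linalg.inv(c['extrinsics']))
def px2w(name,uv,z,Tt=None):
    c,T=camT(name,Tt); out=[]
    for u,v in np.atleast_2d(uv):
        a=np.array([(u-c['cx'])/c['fx'],(v-c['cy'])/c['fy']])
        if name=='wrist':
            r=np.linalg.norm(a); a=a*np.tan(r)/max(r,1e-9)
        d=T[:3,:3]@np.array([a[0],-a[1],-1]); out.append(T[:3,3]+d*(z-T[2,3])/d[2])
    return np.array(out)
def w2px(name,P,Tt=None):
    c,T=camT(name,Tt); p=(np.atleast_2d(P)-T[:3,3])@T[:3,:3]
    a=p[:,:2]*[1,-1]
    if name=='wrist':
        r=np.linalg.norm(a,axis=1,keepdims=True); a=a/np.maximum(r,1e-9)*np.arctan2(r,-p[:,2:])
    else: a=a/-p[:,2:]
    return a*[c['fx'],c['fy']]+[c['cx'],c['cy']]
def snap(name,file):
    T=pose(); im=cams.read_camera(name); cv2.imwrite(f'pics/{file}.png',im); np.save(f'pics/{file}.npy',T); return im,T
def move(x,y,z,yaw):
    """tool-axis shift (m) and turn about tool y (deg) to a tool-down pose"""
    T=pose(); d=T[:3,:3].T@(np.array([x,y,z])-T[:3,3])
    Rt=R.from_euler('xyz',[-np.pi/2,0,yaw]).as_matrix()
    return d, np.degrees(R.from_matrix(T[:3,:3].T@Rt).as_rotvec())
E
python3 - <<'E'
from h import *
for n,p,z in [('knob',(202,229),.04),('knobB',(168,244),.05),('shaker',(286,206),.05),('lower',(286,210),.086),('shaft',(372,217),.084),('tri',(377,198),.06),('upper',(454,226),.036),('round',(311,133),.076),('mug',(350,137),.09)]:
    w=px2w('top',p,z)[0]; print(n,w,np.hypot(*w[:2]))
im=cv2.imread('pics/top0.png')
a=cv2.resize(im[160:260,420:520][:, :],None,fx=4,fy=4,interpolation=2)
b=cv2.resize(im[190:290,140:240],None,fx=4,fy=4,interpolation=2)
cv2.imwrite('pics/c.png',np.hstack([b,a]))
E
```

```text
knob [0.4797 0.3899 0.04  ] 0.6181790423885049
knobB [0.4336 0.4921 0.05  ] 0.6558493449771094
shaker [0.5499 0.1286 0.05  ] 0.564702343139835
lower [0.5355 0.1266 0.086 ] 0.5502427514248042
shaft [ 0.5139 -0.1322  0.084 ] 0.5305825794940185
tri [ 0.573  -0.1509  0.06  ] 0.592564554669127
upper [ 0.4874 -0.3904  0.036 ] 0.6244801105034451
round [0.7724 0.0507 0.076 ] 0.7740273750153368
mug [ 0.7566 -0.0677  0.09  ] 0.7595754122547439
```

```bash
python3 -c "
from h import *
print(move(.536,.127,.206,0)); print(move(.48,.39,.206,0))"
```

```text
(array([ 0.4741,  0.0314, -0.2441]), array([  0.0615, -17.2909,  -0.0175]))
(array([ 0.3424,  0.0312, -0.0097]), array([  0.0615, -17.2909,  -0.0175]))
```

View pics/c.png

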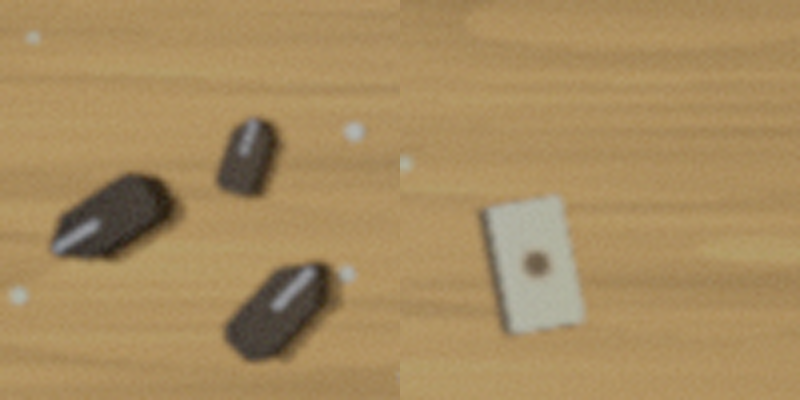

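Call:
apply_moves:
  plan:
    - [0.06, 0, -0.03, 0, -4, 0, -1]
    - [0.12, 0, -0.06, 0, -8, 0, -1]
    - [0.17, 0, -0.09, 0, -12, 0, -1]
    - [0.22, 0, -0.115, 0, -15, 0, -1]
    - [0.27, 0.01, -0.14, 0, -17.3, 0, -1]

```text
time: 0.78
tool_pos: [0.3738, 0.2859, 0.2282]
tool_rot: [-1.57, -0.002, 0.001]
contact_force: [-0.4, 1.3, 0.8]
opening: 0.0917
```

```bash
python3 -c "
from h import *
snap('wrist','w0');print(robot.observe()['tool_pos'],robot.observe()['tool_rot'],move(.536,.127,.206,0))"
```

```text
[0.3774 0.2816 0.2265] [-1.5739 -0.0019 -0.0004] (array([ 0.1586,  0.0213, -0.1545]), array([ 0.1802, -0.0221,  0.111 ]))
```

Call:
apply_moves:
  plan:
    - [0.05, 0, -0.036, 0, 0, 0, -1]
    - [0.09, 0.01, -0.08, 0, 0, 0, -1]
    - [0.13, 0.015, -0.12, 0, 0, 0, -1]
    - [0.159, 0.021, -0.154, 0, 0, 0, -1]
    - [0.159, 0.021, -0.154, 0, 0, 0, -1]

```text
time: 1.45
tool_pos: [0.5324, 0.1311, 0.2055]
tool_rot: [-1.571, 0.001, -0.004]
contact_force: [-0.5, 0.6, 0.5]
opening: 0.0917
```

```bash
python3 -c "
from h import *
im,T=snap('wrist','w1');print(T, w2px('wrist',[[.536,.127,.086],[.536,.127,.05],[.514,-.132,.084]],T))"
```

```text
[[ 1.     -0.0015  0.004   0.5324]
 [-0.004  -0.0005  1.      0.1311]
 [-0.0015 -1.     -0.0005  0.2055]
 [ 0.      0.      0.      1.    ]] [[311.201  198.33  ]
 [311.683  188.7502]
 [ 78.4115 179.416 ]]
```

View pics/w1.png

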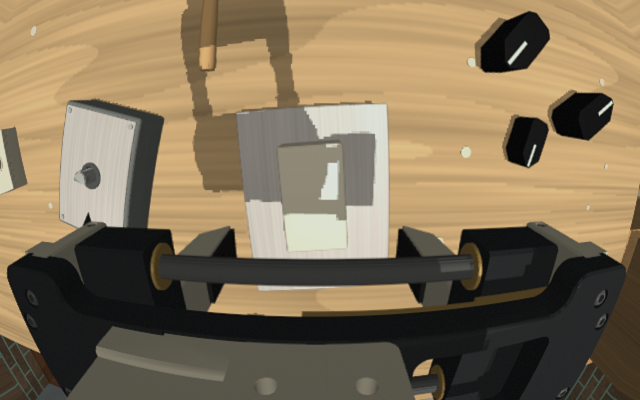

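```bash
python3 - <<'E'
import cv2,numpy as np
im=cv2.imread('pics/w1.png')
a=cv2.resize(im[130:262,260:365],None,fx=4.5,fy=4.5,interpolation=cv2.INTER_CUBIC)
b=cv2.resize(im[140:240,55:125],None,fx=4.5,fy=4.5,interpolation=cv2.INTER_CUBIC)
o=np.zeros((a.shape[0],800,3),np.uint8); o[:,:a.shape[1]]=a; o[:b.shape[0],480:480+b.shape[1]]=b
cv2.imwrite('pics/c1.png',o)
E
```

```text
(no output)
```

View pics/c1.png

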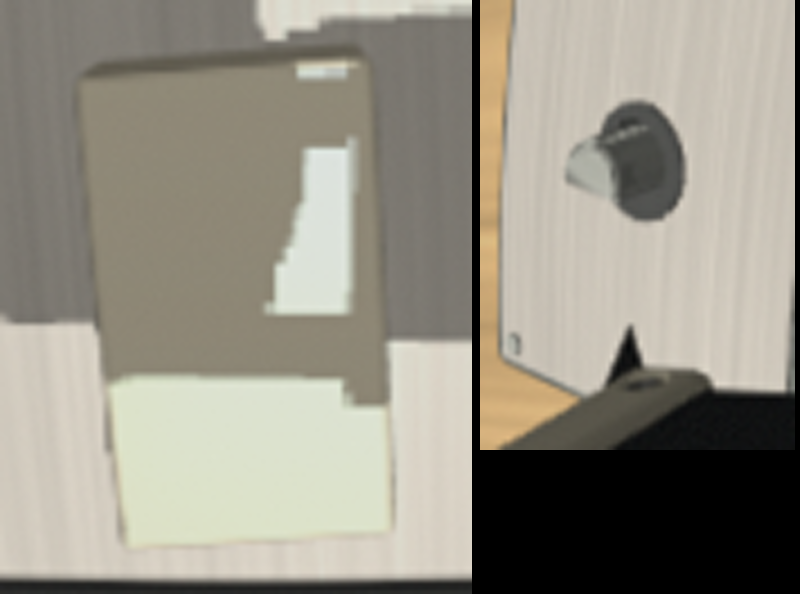

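```bash
cat >> h.py <<'E'
def rect(P):  # corners in order -> centre, yaw of long axis (mod pi), sides
    P=np.array(P)[:,:2]; c=P.mean(0); d=[np.roll(P,-1,0)-P][0]; L=np.linalg.norm(d,axis=1)
    k=0 if L[0]>L[1] else 1
    e=d[k]-d[k+2]; y=np.arctan2(e[1],e[0]); y=(y+np.pi/2)%np.pi-np.pi/2
    return c,y,L
E
python3 - <<'E'
from h import *
T=np.load('pics/w1.npy')
q=(np.array([[82,78],[367,64],[390,532],[128,546]])+.5)/4.5-.5+[260,130]
P=px2w('wrist',q,.086,T); print(P,rect(P))
P=px2w('wrist',[[237,113],[386,103]],.05,T); print(P,np.linalg.norm(P[1]-P[0]))
# shaft tip: crop ellipse top end
s=(np.array([[590-480,170],[630-480,328]])+.5)/4.5-.5+[55,140]
print(px2w('wrist',s[:1],.084,T),px2w('wrist',s[1:],.0635,T))
print('upper',px2w('wrist',[[2,160]],.036,T))
print(move(.49,-.39,.156,.18))
E
```

```text
[[0.4897 0.0984 0.086 ]
 [0.4873 0.1532 0.086 ]
 [0.5848 0.1598 0.086 ]
 [0.5878 0.1045 0.086 ]] (array([0.5374, 0.129 ]), np.float64(0.0647050431771421), array([0.0548, 0.0977, 0.0553, 0.0983]))
[[0.4585 0.0538 0.05  ]
 [0.4495 0.2003 0.05  ]] 0.14673925147547243
[[ 0.5118 -0.1304  0.084 ]] [[ 0.5592 -0.1451  0.0635]]
upper [[ 0.4847 -0.3727  0.036 ]]
(array([-0.0399,  0.0499, -0.5227]), array([ -0.0158, -10.4571,  -0.1075]))
```

Call:
apply_moves:
  plan:
    - [-0.004, 0, -0.06, 0, -2, 0, -1]
    - [-0.01, 0, -0.12, 0, -4, 0, -1]
    - [-0.015, 0, -0.18, 0, -6, 0, -1]
    - [-0.02, 0, -0.24, 0, -8, 0, -1]
    - [-0.025, 0, -0.3, 0, -10, 0, -1]

```text
time: 2.12
tool_pos: [0.5059, -0.1666, 0.2072]
tool_rot: [-1.57, -0.001, 0.178]
contact_force: [0.3, -0.1, -0.1]
opening: 0.0919
```

```bash
python3 -c "
from h import *
print(robot.observe()['tool_pos'],robot.observe()['tool_rot'],move(.49,-.39,.156,.18))"
```

```text
[ 0.5059 -0.1666  0.2072] [-1.5705 -0.0006  0.1776] (array([-0.0551,  0.0511, -0.2171]), array([-0.0176, -0.1368,  0.0343]))
```

```bash
python3 -c "
from h import *
snap('wrist','w2')"
```

Call:
apply_moves:
  plan:
    - [-0.013, 0.01, -0.055, 0, 0, 0, -1]
    - [-0.027, 0.02, -0.11, 0, 0, 0, -1]
    - [-0.04, 0.035, -0.165, 0, 0, 0, -1]
    - [-0.055, 0.051, -0.217, 0, 0, 0, -1]
    - [-0.055, 0.051, -0.217, 0, 0, 0, -1]

```text
time: 2.8
tool_pos: [0.4889, -0.3911, 0.1538]
tool_rot: [-1.569, 0.002, 0.172]
contact_force: [0.9, 0.8, 0.1]
opening: 0.0916
```

```bash
python3 - <<'E'
from h import *
im,T=snap('wrist','w3');print(T)
a=cv2.resize(im[130:262,255:375],None,fx=4.5,fy=4.5,interpolation=cv2.INTER_CUBIC)
im=cv2.imread('pics/w2.png'); T=np.load('pics/w2.npy'); c=w2px('wrist',[[.512,-.131,.084]],T)[0].astype(int); print(T,c)
u0,v0=max(c[0]-35,0),max(c[1]-40,0); print(u0,v0)
b=cv2.resize(im[v0:v0+110,u0:u0+56],None,fx=4.5,fy=4.5,interpolation=cv2.INTER_CUBIC)
o=np.zeros((600,800,3),np.uint8); o[:a.shape[0],:a.shape[1]]=a; o[:b.shape[0],545:545+b.shape[1]]=b
cv2.imwrite('pics/c3.png',o)
E
```

```text
[[ 0.9853 -0.002  -0.1708  0.4889]
 [ 0.1708  0.0017  0.9853 -0.3911]
 [-0.0017 -1.      0.0021  0.1538]
 [ 0.      0.      0.      1.    ]]
[[ 0.9843  0.0005 -0.1767  0.5059]
 [ 0.1767  0.0004  0.9843 -0.1666]
 [ 0.0006 -1.      0.0003  0.2072]
 [ 0.      0.      0.      1.    ]] [352 206]
317 166
```

View pics/c3.png

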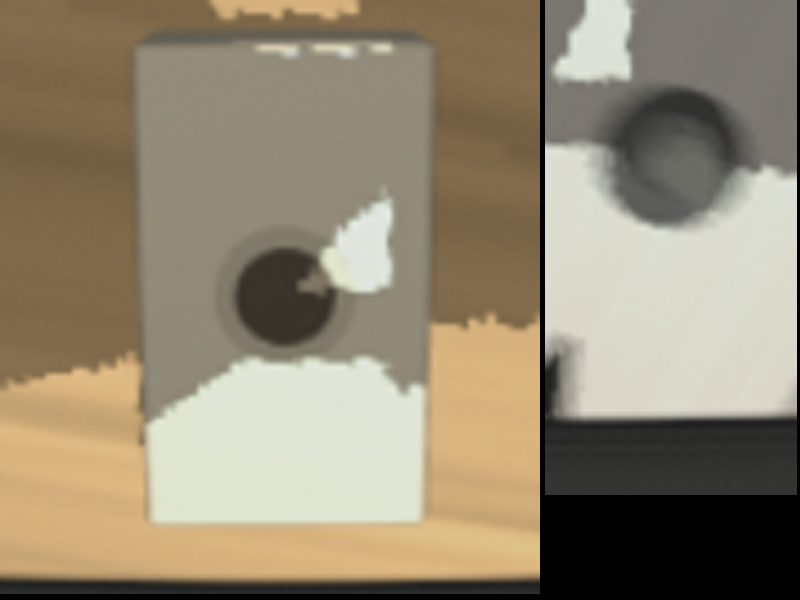

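```bash
python3 - <<'E'
from h import *
T=np.load('pics/w3.npy')
q=(np.array([[137,45],[433,42],[425,522],[150,522],[284,295]])+.5)/4.5-.5+[255,130]
P=px2w('wrist',q,.036,T); print(P,rect(P[:4]))
c,y,L=rect(P[:4])
for z in (.05,.02): print(move(c[0],c[1],z,y))
E
```

```text
[[ 0.4451 -0.4251  0.036 ]
 [ 0.4349 -0.3697  0.036 ]
 [ 0.5321 -0.3516  0.036 ]
 [ 0.5418 -0.4082  0.036 ]
 [ 0.4889 -0.3891  0.036 ]] (array([ 0.4885, -0.3886]), np.float64(0.17857455071977069), array([0.0563, 0.0989, 0.0573, 0.0981]))
(array([-0.0009,  0.1047,  0.0006]), array([-0.1274, -0.3054, -0.0503]))
(array([-0.0009,  0.1347,  0.0005]), array([-0.1274, -0.3054, -0.0503]))
```

Call:
apply_moves:
  plan:
    - [-0.001, 0.04, 0.001, 0, -0.3, 0, -1]
    - [-0.001, 0.085, 0.001, 0, -0.3, 0, -1]
    - [-0.001, 0.12, 0.001, 0, -0.3, 0, -1]
    - [-0.001, 0.134, 0.001, 0, -0.3, 0, -1]
    - [-0.001, 0.134, 0.001, 0, -0.3, 0, -1]
  squeeze: 20

```text
time: 3.48
tool_pos: [0.4893, -0.3877, 0.0219]
tool_rot: [-1.57, 0.0, 0.181]
contact_force: [-0.1, -0.3, -0.1]
opening: 0.0917
```

Call:
apply_moves:
  plan:
    - [0, 0, 0, 0, 0, 0, 0.4]
    - [0, 0, 0, 0, 0, 0, 0.7]
    - [0, 0, 0, 0, 0, 0, 1]
    - [0, 0, 0, 0, 0, 0, 1]
    - [0, 0, 0, 0, 0, 0, 1]

```text
time: 4.1
tool_pos: [0.4888, -0.3892, 0.0221]
tool_rot: [-1.571, -0.0, 0.18]
contact_force: [-0.3, -0.5, 3.2]
opening: 0.0577
```

```bash
python3 -c "
from h import *
print(move(.5374,.129,.19,.0647))"
```

```text
(array([ 0.1406, -0.1681,  0.5011]), array([0.0225, 6.5961, 0.0183]))
```

Call:
apply_moves:
  plan:
    - [0, -0.03, 0, 0, 0, 0, 1]
    - [0.005, -0.08, 0.02, 0, 0, 0, 1]
    - [0.018, -0.125, 0.065, 0, 1, 0, 1]
    - [0.035, -0.155, 0.115, 0, 2, 0, 1]
    - [0.05, -0.168, 0.17, 0, 3, 0, 1]

```text
time: 4.72
tool_pos: [0.508, -0.2118, 0.1914]
tool_rot: [-1.572, -0.002, 0.126]
contact_force: [0.6, 1.2, -2.7]
opening: 0.0579
```

```bash
python3 -c "
from h import *
s=robot.observe();print(s['tool_pos'],s['tool_rot'],s['contact_force'],s['opening']);print(move(.5374,.129,.19,.0647))"
```

```text
[ 0.508  -0.2118  0.1914] [-1.5724 -0.0025  0.126 ] [ 0.5789  1.2297 -2.6805] 0.057895350729341086
(array([0.072 , 0.0011, 0.3344]), array([0.0864, 3.515 , 0.1433]))
```

Call:
apply_moves:
  plan:
    - [0.012, 0, 0.055, 0, 1, 0, 1]
    - [0.024, 0, 0.112, 0, 2, 0, 1]
    - [0.037, 0, 0.17, 0, 3, 0, 1]
    - [0.049, 0, 0.228, 0, 3.5, 0, 1]
    - [0.06, 0, 0.28, 0, 3.5, 0, 1]

```text
time: 5.35
tool_pos: [0.5309, 0.0746, 0.1894]
tool_rot: [-1.571, 0.001, 0.067]
contact_force: [-0.4, 0.7, -1.7]
opening: 0.0579
```

```bash
python3 -c "
from h import *
s=robot.observe();print(s['tool_pos'],s['tool_rot'],s['contact_force'],s['opening']);print(move(.5374,.129,.125,.0647))"
```

```text
[0.5309 0.0746 0.1894] [-1.5706  0.0007  0.0667] [-0.436   0.7418 -1.6902] 0.05792857986855803
(array([0.0102, 0.0644, 0.0539]), array([-0.0105,  0.1166, -0.0419]))
```

Call:
apply_moves:
  plan:
    - [0.005, 0.005, 0.03, 0, 0, 0, 1]
    - [0.01, 0.02, 0.053, 0, 0.1, 0, 1]
    - [0.01, 0.05, 0.053, 0, 0.1, 0, 1]
    - [0.01, 0.069, 0.053, 0, 0.1, 0, 1]
    - [0.01, 0.069, 0.053, 0, 0.1, 0, 1]

```text
time: 5.98
tool_pos: [0.5365, 0.126, 0.119]
tool_rot: [-1.571, 0.004, 0.065]
contact_force: [0.2, 0.2, -1.9]
opening: 0.0581
```

```bash
python3 - <<'E'
from h import *
im,T=snap('wrist','w4');print(T); print(robot.observe()['tool_rot'])
x=im[110:262,245:385]; y=cams.read_camera('scene'); cv2.imwrite('pics/s4.png',y)
a=cv2.resize(x,None,fx=3.3,fy=3.3,interpolation=2)
b=cv2.resize(y[150:290,290:410],None,fx=2.8,fy=2.8,interpolation=2)
o=np.zeros((510,800,3),np.uint8); o[:a.shape[0],:a.shape[1]]=a; o[:b.shape[0],464:464+b.shape[1]]=b
cv2.imwrite('pics/c4.png',o)
E
```

```text
[[ 0.9979 -0.0044 -0.0647  0.5365]
 [ 0.0647 -0.0003  0.9979  0.126 ]
 [-0.0044 -1.     -0.      0.119 ]
 [ 0.      0.      0.      1.    ]]
[-1.5707  0.0018  0.0647]
```

View pics/c4.png

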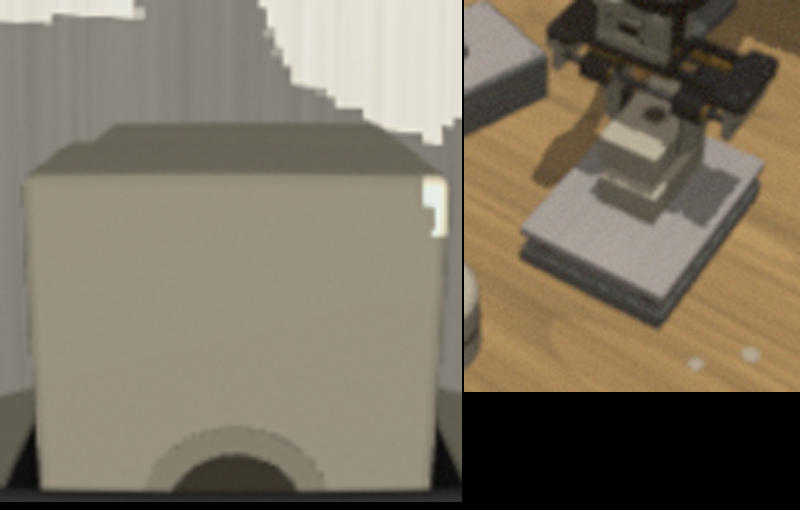

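```bash
python3 - <<'E'
from h import *
T=np.load('pics/w4.npy')
def corners(c,y,z,s=(-1,)):
    x=np.array([np.cos(y),np.sin(y)]); n=np.array([-x[1],x[0]])
    return np.array([[*(np.array(c)+a*.05*x+b*.029*n),z] for a in s for b in (-1,1)])
f=lambda P:(w2px('wrist',P,T)-[245,110]+.5)*3.3-.5
print('lower bot/top',f(corners((.5374,.129),.0647,.05)),f(corners((.5374,.129),.0647,.086)))
t=T[:2,3]; print('upper bot/top',f(corners(t,.0647,.097)),f(corners(t,.0647,.133)))
E
python3 - <<'E'
import cv2,numpy as np
im=cv2.imread('pics/w4.png')
c=cv2.resize(im[140:170,245:390],None,fx=5.5,fy=5.5,interpolation=2)
c=cv2.convertScaleAbs(c,alpha=2.2,beta=-150)
cv2.imwrite('pics/c5.png',c)
E
```

```text
lower bot/top [[112.4688 118.9586]
 [384.8265 119.296 ]] [[ 89.0545 138.8952]
 [413.9432 139.3217]]
upper bot/top [[ 62.4215 140.2968]
 [408.087  140.2145]] [[ 18.6271 172.7173]
 [452.7832 172.6054]]
```

View pics/c5.png

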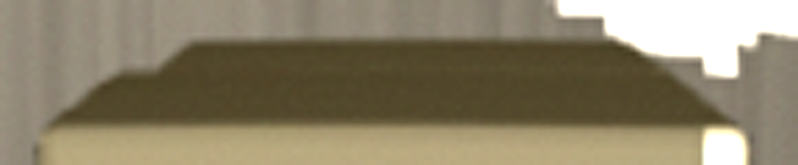

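Call:
apply_moves:
  plan:
    - [0.001, 0, 0.0016, 0, 0, 0, 1]
    - [0.001, 0.004, 0.0016, 0, 0, 0, 1]
    - [0.001, 0.007, 0.0016, 0, 0, 0, 1]
    - [0.001, 0.0085, 0.0016, 0, 0, 0, 1]
    - [0.001, 0.0085, 0.0016, 0, 0, 0, 1]

```text
time: 6.7
tool_pos: [0.5386, 0.1277, 0.1121]
tool_rot: [-1.571, 0.0, 0.065]
contact_force: [0.1, 0.7, -2.2]
opening: 0.0579
```

Call:
apply_moves:
  plan:
    - [0, 0.0005, 0, 0, 0, 0, 1]
    - [0, 0.001, 0, 0, 0, 0, 1]
    - [0, 0.001, 0, 0, 0, 0, 1]
    - [0, 0.0015, 0, 0, 0, 0, 1]
    - [0, 0.0015, 0, 0, 0, 0, 1]

```text
time: 7.32
tool_pos: [0.5387, 0.1277, 0.1107]
tool_rot: [-1.571, -0.0, 0.065]
contact_force: [-0.1, 0.3, -1.8]
opening: 0.0579
```

```bash
python3 - <<'E'
from h import *
im,T=snap('wrist','w6')
f=lambda P:(w2px('wrist',P,T)-[245,135]+.5)*5.5-.5
c=cv2.resize(im[135:175,245:390],None,fx=5.5,fy=5.5,interpolation=2)
c=cv2.convertScaleAbs(c,alpha=2.2,beta=-150)
b=cv2.imread('pics/w2.png'); b=cv2.resize(b[170:262,300:400],None,fx=3.8,fy=3.8,interpolation=2)
k=cv2.imread('pics/w1.png'); k=cv2.resize(k[105:180,490:560],None,fx=4.6,fy=4.6,interpolation=2)
o=np.zeros((575,800,3),np.uint8); o[:c.shape[0],:c.shape[1]]=c; o[222:222+b.shape[0],:b.shape[1]]=b; o[222:222+k.shape[0],400:400+k.shape[1]]=k
cv2.imwrite('pics/c6.png',o)
E
```

```text
(no output)
```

View pics/c6.png

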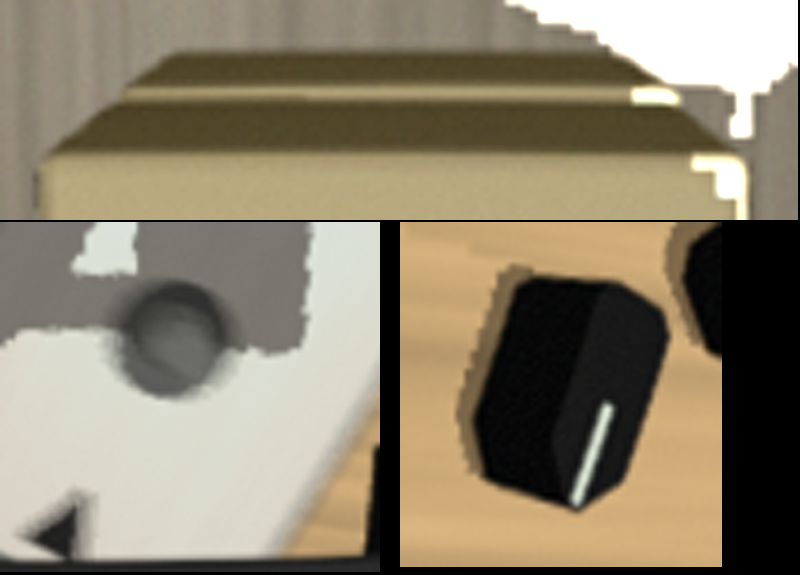

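```bash
python3 - <<'E'
from h import *
T=np.load('pics/w6.npy'); print(T)
t=T[:2,3]; x=T[:2,0]
f=lambda P:(w2px('wrist',P,T)-[245,135]+.5)*5.5-.5
for z in (.05,.086,.0887,.1247):
    print(z,f([*(t-.05*x),z]),f([*(t-.049*x),z]))
E
```

```text
[[ 0.9979  0.     -0.0646  0.5387]
 [ 0.0646  0.0001  0.9979  0.1277]
 [ 0.     -1.      0.0001  0.1107]
 [ 0.      0.      0.      1.    ]]
0.05 [[391.8354  55.1684]] [[391.8368  63.2855]]
0.086 [[392.3941  90.2803]] [[392.3952 100.0528]]
0.0887 [[392.4454  93.5085]] [[392.4465 103.4322]]
0.1247 [[393.3228 148.8221]] [[393.3229 161.3135]]
```

Call:
apply_moves:
  plan:
    - [-0.0008, 0, 0.0004, 0, 0, 0, 1]
    - [-0.0008, 0.0005, 0.0004, 0, 0, 0, 1]
    - [-0.0008, 0.001, 0.0004, 0, 0, 0, 1]
    - [-0.0008, 0.0015, 0.0004, 0, 0, 0, 1]
    - [-0.0008, 0.0015, 0.0004, 0, 0, 0, 1]

```text
time: 8.0
tool_pos: [0.5379, 0.1281, 0.1092]
tool_rot: [-1.571, 0.0, 0.065]
contact_force: [-0.9, 0.0, -1.6]
opening: 0.0579
```

Call:
apply_moves:
  plan:
    - [0, 0.0003, 0, 0, 0, 0, 1]
    - [0, 0.0006, 0, 0, 0, 0, 1]
    - [0, 0.0009, 0, 0, 0, 0, 1]
    - [0, 0.0009, 0, 0, 0, 0, 1]
    - [0, 0.0009, 0, 0, 0, 0, 1]

```text
time: 8.62
tool_pos: [0.5379, 0.1281, 0.1084]
tool_rot: [-1.571, -0.0, 0.065]
contact_force: [-1.5, -0.6, -2.2]
opening: 0.0577
```

Call:
apply_moves:
  plan:
    - [0, 0.0003, 0, 0, 0, 0, 1]
    - [0, 0.0006, 0, 0, 0, 0, 1]
    - [0, 0.0008, 0, 0, 0, 0, 1]
    - [0, 0.0008, 0, 0, 0, 0, 1]
    - [0, 0.0008, 0, 0, 0, 0, 1]

```text
time: 9.25
tool_pos: [0.5379, 0.1281, 0.1081]
tool_rot: [-1.571, -0.0, 0.065]
contact_force: [-2.8, 0.4, 4.8]
opening: 0.0579
```

```bash
python3 -c "
from h import *
for n in range(3):
  s=robot.observe();print(s['tool_pos'],s['contact_force'],s['torque'])"
```

```text
[0.5379 0.1281 0.1081] [-2.8329  0.3739  4.7868] [-0.1391  0.4522  0.0145]
[0.5379 0.1281 0.1081] [-2.8329  0.3739  4.7868] [-0.1391  0.4522  0.0145]
[0.5379 0.1281 0.1081] [-2.8329  0.3739  4.7868] [-0.1391  0.4522  0.0145]
```

Call:
apply_moves:
  plan:
    - [0, 0, 0, 0, 0, 0, -0.3]
    - [0, 0, 0, 0, 0, 0, -0.5]
    - [0, 0, 0, 0, 0, 0, -0.9]
    - [0, 0, 0, 0, 0, 0, -0.9]
    - [0, -0.005, 0, 0, 0, 0, -0.9]

```text
time: 9.88
tool_pos: [0.5376, 0.128, 0.1123]
tool_rot: [-1.571, 0.001, 0.065]
contact_force: [-0.1, 1.1, 0.5]
opening: 0.0873
```

Call:
apply_moves:
  plan:
    - [0, -0.02, 0, 0, 0, 0, -1]
    - [0, -0.055, 0, 0, 0, 0, -1]
    - [0, -0.1, 0, 0, 0, 0, -1]
    - [-0.005, -0.13, 0, 0, 0, 0, -1]
    - [-0.005, -0.135, 0, 0, 0, 0, -1]

```text
time: 10.5
tool_pos: [0.5336, 0.1279, 0.2499]
tool_rot: [-1.571, -0.005, 0.065]
contact_force: [-0.0, -0.5, 0.3]
opening: 0.0915
```

```bash
python3 - <<'E'
from h import *
im,T=snap('wrist','w7'); s=cams.read_camera('scene'); cv2.imwrite('pics/s7.png',s)
print(T)
k=px2w('wrist',[[527,140]],.04,np.load('pics/w1.npy')); print(k)
# knob from w1 crop: top-face line ends
q=(np.array([[609-400,405-222],[575-400,505-222]])+.5)/4.6-.5+[490,105]
L=px2w('wrist',q,.04,np.load('pics/w1.npy')); print(L, np.arctan2(*(L[1]-L[0])[1::-1]))
print(move(.48,.385,.16,-.25))
a=im[130:262,245:385]; a=cv2.resize(a,None,fx=3,fy=3,interpolation=2)
b=cv2.resize(s[170:270,300:410],None,fx=3.6,fy=3.6,interpolation=2)
o=np.zeros((400,800,3),np.uint8); o[:a.shape[0],:a.shape[1]]=a; o[:b.shape[0],403:403+b.shape[1]]=b[:,:397]
cv2.imwrite('pics/c7.png',o)
E
```

```text
[[ 0.9979  0.0047 -0.0648  0.5336]
 [ 0.0648  0.0005  0.9979  0.1279]
 [ 0.0047 -1.      0.0002  0.2499]
 [ 0.      0.      0.      1.    ]]
[[0.4781 0.3833 0.04  ]]
[[0.4824 0.3974 0.04  ]
 [0.5097 0.3885 0.04  ]] -0.3164722378775488
(array([-0.0362,  0.0875,  0.2601]), array([-0.0117, 18.0334,  0.034 ]))
```

Call:
apply_moves:
  plan:
    - [-0.007, 0.0, 0.055, 0, 5, 0, -1]
    - [-0.014, 0.02, 0.11, 0, 10, 0, -1]
    - [-0.022, 0.045, 0.165, 0, 15, 0, -1]
    - [-0.03, 0.07, 0.215, 0, 20, 0, -1]
    - [-0.036, 0.087, 0.26, 0, 21.5, 0, -1]

```text
time: 11.22
tool_pos: [0.4784, 0.386, 0.1571]
tool_rot: [-1.574, 0.003, -0.311]
contact_force: [0.7, -0.3, -0.2]
opening: 0.0919
```

Call:
apply_moves:
  plan:
    - [0, 0, 0, 0, 0, 0, -1]
    - [0, 0, 0, 0, 0, 0, -1]
    - [0, 0, 0, 0, 0, 0, -1]
    - [0, 0, 0, 0, 0, 0, -1]
    - [0, 0, 0, 0, 0, 0, -1]

```text
time: 11.85
tool_pos: [0.4806, 0.3843, 0.161]
tool_rot: [-1.57, -0.0, -0.312]
contact_force: [-0.5, 0.0, 0.9]
opening: 0.0919
```

```bash
python3 - <<'E'
from h import *
im,T=snap('wrist','w8'); print(T); c=w2px('wrist',[[.48,.39,.04]],T)[0].astype(int); print(c,robot.observe()['tool_rot'])
u0,v0=c[0]-50,c[1]-60; print(u0,v0)
k=cv2.resize(im[v0:v0+120,u0:u0+100],None,fx=4,fy=4,interpolation=2)
k=cv2.convertScaleAbs(k,alpha=1.5,beta=0)
a=cv2.resize(cv2.imread('pics/c7.png'),None,fx=.9,fy=.9)[:,:]
im7=cv2.imread('pics/w7.png'); T7=np.load('pics/w7.npy'); m=w2px('wrist',[[.5374,.128,.122]],T7)[0].astype(int); print(m)
a=cv2.resize(im7[m[1]-60:m[1]+60,m[0]-50:m[0]+50],None,fx=4,fy=4,interpolation=2)
s=cv2.imread('pics/s7.png')
cv2.imwrite('pics/c8.png',np.hstack([k,a]))
E
```

```text
[[ 0.9519  0.0006  0.3065  0.4806]
 [-0.3065  0.0004  0.9519  0.3843]
 [ 0.0004 -1.      0.0006  0.161 ]
 [ 0.      0.      0.      1.    ]]
[321 191] [-1.5703 -0.0004 -0.3113]
271 131
[315 195]
```

View pics/c8.png

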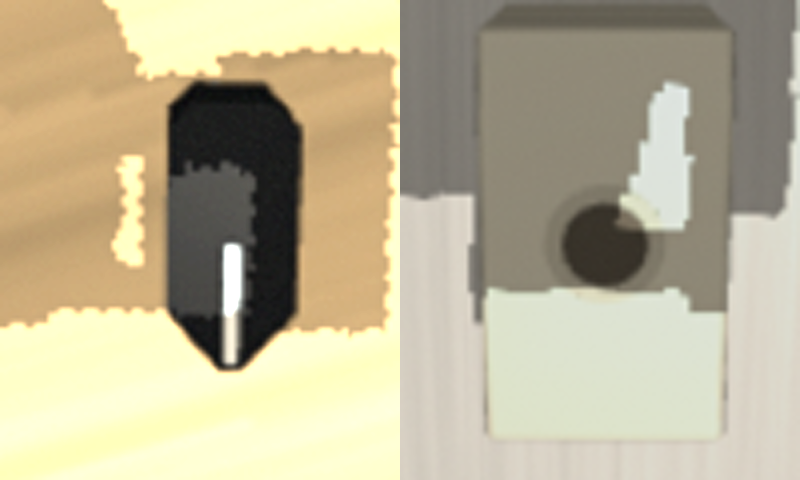

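```bash
python3 - <<'E'
from h import *
T=np.load('pics/w8.npy')
q=(np.array([[229,369],[232,245],[168,318],[296,310],[184,100],[265,100],[185,82],[268,82]])+.5)/4-.5+[271,131]
P=px2w('wrist',q,.04,T); 
loc=(P-T[:3,3])@T[:3,:3]; print(P[0],loc[:,[0,2]])
print(move(.4806,.3843,.023,-.311))
# box/shaft from w2 (offset 300,170 scale 3.8): shaft top ellipse, triangle
T2=np.load('pics/w2.npy')
f=lambda a,z: px2w('wrist',(np.array(a)+.5)/3.8-.5+[300,170],z,T2)
print('shaft',f([[172,352-222]],.084),'tri',f([[78,508-222]],.0635))
E
```

```text
[0.5104 0.3866 0.04  ] [[ 0.0276  0.0113]
 [-0.0018  0.0116]
 [ 0.0153 -0.0027]
 [ 0.0134  0.0264]
 [-0.0344  0.0009]
 [-0.0345  0.0186]
 [-0.0384  0.0011]
 [-0.0384  0.0192]]
(array([ 0.0001,  0.1379, -0.0002]), array([-0.0301, -0.0187,  0.0221]))
shaft [[ 0.5111 -0.1385  0.084 ]] tri [[ 0.5643 -0.1514  0.0635]]
```

Call:
apply_moves:
  plan:
    - [-0.0084, 0, 0.0117, 0, 0, 0, -1]
    - [-0.0084, 0.05, 0.0117, 0, 0, 0, -1]
    - [-0.0084, 0.1, 0.0117, 0, 0, 0, -1]
    - [-0.0084, 0.13, 0.0117, 0, 0, 0, -1]
    - [-0.0084, 0.139, 0.0117, 0, 0, 0, -1]
  squeeze: 45

```text
time: 12.52
tool_pos: [0.4744, 0.3987, 0.0195]
tool_rot: [-1.573, 0.002, -0.31]
contact_force: [-0.5, -0.3, 0.6]
opening: 0.0917
```

Call:
apply_moves:
  plan:
    - [-0.0, 0, 0, 0, 0, 0, 0]
    - [0, 0, 0, 0, 0, 0, 0.5]
    - [0, 0, 0, 0, 0, 0, 1]
    - [0, 0, 0, 0, 0, 0, 1]
    - [0, 0, 0, 0, 0, 0, 1]

```text
time: 13.15
tool_pos: [0.4758, 0.3986, 0.0219]
tool_rot: [-1.57, -0.0, -0.311]
contact_force: [-0.1, -0.4, -0.2]
opening: 0.0465
```

Call:
apply_moves:
  plan:
    - [0, 0, 0, 0, 0, 0, 1]
    - [0, -0.02, 0, 0, 0, 0, 1]
    - [0, -0.07, 0, 0, 0, 0, 1]
    - [0, -0.12, 0, 0, 0, 0, 1]
    - [0, -0.165, -0.02, 0, 0, 0, 1]

```text
time: 13.78
tool_pos: [0.4697, 0.38, 0.1882]
tool_rot: [-1.57, -0.001, -0.31]
contact_force: [0.2, 1.3, 0.1]
opening: 0.0295
```

```bash
python3 -c "
from h import *
print(move(.5118,-.134,.20,-.29))"
```

```text
(array([ 0.1967, -0.0122, -0.4768]), array([-0.0659, -1.1221,  0.0396]))
```

```bash
python3 -c "
from h import *
print(move(.536,-.056,.20,-.30))"
```

```text
(array([ 0.196 , -0.0121, -0.3951]), array([-0.0661, -0.5491,  0.0393]))
```

Call:
apply_moves:
  plan:
    - [0.02, -0.005, -0.03, 0, 0, 0, 1]
    - [0.045, -0.012, -0.08, 0, 0, 0, 1]
    - [0.07, -0.012, -0.135, 0, 0, 0, 1]
    - [0.095, -0.012, -0.19, 0, 0, 0, 1]
    - [0.12, -0.012, -0.245, 0, -0.5, 0, 1]

```text
time: 14.4
tool_pos: [0.5089, 0.1077, 0.1986]
tool_rot: [-1.571, -0.0, -0.301]
contact_force: [1.2, 0.6, -0.7]
opening: 0.0299
```

```bash
python3 -c "
from h import *
print(robot.observe()['tool_pos'],move(.536,-.056,.20,-.30))"
```

```text
[0.5089 0.1077 0.1986] (array([ 0.0745, -0.0014, -0.1483]), array([-0.0099, -0.0808,  0.0158]))
```

Call:
apply_moves:
  plan:
    - [0.025, 0, -0.05, 0, 0, 0, 1]
    - [0.055, 0, -0.105, 0, 0, 0, 1]
    - [0.0745, 0, -0.148, 0, 0, 0, 1]
    - [0.0745, 0, -0.148, 0, 0, 0, 1]
    - [0.0745, 0, -0.148, 0, 0, 0, 1]

```text
time: 15.02
tool_pos: [0.5358, -0.0534, 0.1983]
tool_rot: [-1.57, 0.001, -0.302]
contact_force: [0.1, 0.3, -0.6]
opening: 0.0298
```

```bash
python3 - <<'E'
from h import *
im,T=snap('wrist','w9'); print(T)
c=w2px('wrist',[[.512,-.132,.084]],T)[0].astype(int); print(c)
u0,v0=c[0]-50,c[1]-40; print(u0,v0)
a=cv2.resize(im[v0:v0+110,u0:u0+100],None,fx=4,fy=4,interpolation=2)
b=cv2.resize(im[150:262,265:365],None,fx=3,fy=3,interpolation=2); b=cv2.convertScaleAbs(b,alpha=1.5,beta=10)
s=cams.read_camera('scene'); cv2.imwrite('pics/s9.png',s)
p=w2px('scene',[[.536,-.056,.20]])[0].astype(int); print(p)
d=cv2.resize(s[p[1]-35:p[1]+35,p[0]-50:p[0]+50],None,fx=3.6,fy=3.6,interpolation=2); d=cv2.convertScaleAbs(d,alpha=1.5,beta=10)
o=np.zeros((600,800,3),np.uint8); o[:a.shape[0],:a.shape[1]]=a; o[:b.shape[0],410:410+b.shape[1]]=b; o[345:345+d.shape[0],410:410+d.shape[1]]=d
cv2.imwrite('pics/c9.png',o)
E
```

```text
[[ 0.9547 -0.0007  0.2977  0.5358]
 [-0.2977  0.0008  0.9547 -0.0534]
 [-0.0008 -1.      0.0005  0.1983]
 [ 0.      0.      0.      1.    ]]
[224 196]
174 156
[300 142]
```

View pics/c9.png

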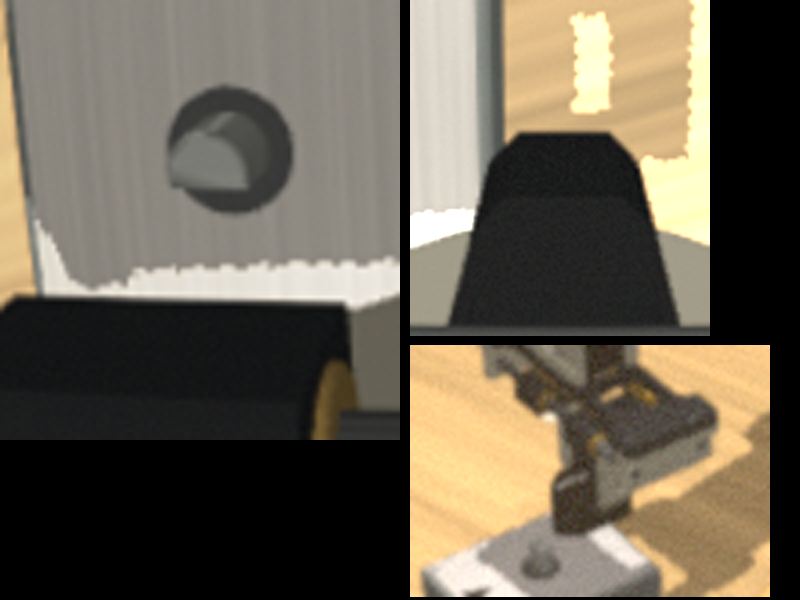

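```bash
python3 - <<'E'
from h import *
T=np.load('pics/w9.npy'); X=T[:3,0]
f=lambda P:(w2px('wrist',P,T)-[174,156]+.5)*4-.5
q=(np.array([[170,187],[249,187]])+.5)/4-.5+[174,156]
P=px2w('wrist',q,.083,T); print(P,np.linalg.norm(P[1]-P[0]), np.arctan2(*(P[1]-P[0])[[1,0]])-np.pi/2)
c=P.mean(0)-.004*X; print('axis',c,'tool',(c-T[:3,3])@T[:3,:3])
def D(c,z,r,fl):
    a=np.linspace(0,2*np.pi,721); p=np.c_[np.minimum(r*np.cos(a),fl),r*np.sin(a)]
    W=np.array([c[0],c[1]])+p@np.array([T[:2,0],T[:2,2]]); 
    g=f(np.c_[W,np.full(len(W),z)]); return g.min(0),g.max(0)
print('top r8.5',D(c,.084,.0085,.0025)); print('r10',D(c,.0825,.010,.004)); print('collar r?',f([[*c[:2],.06]]))
# from collar ellipse: crop (167..292, 86..213)
for z in (.06,.062): print('collar centre',px2w('wrist',(np.array([[230,149.5]])+.5)/4-.5+[174,156],z,T))
for h in (.02,.03): pass
g=lambda x,y:w2px('wrist',(T@[x,y,0,1])[:3],T)[0]
for y in (.0,.01,.015,.02,.022,.025,.03,.035): print(y,g(-.026,y))
for y in (-.03,-.025,-.02,-.018,-.015,-.01): print(y,g(-.026,y))
E
```

```text
[[ 0.5148 -0.142   0.083 ]
 [ 0.5204 -0.1239  0.083 ]] 0.018975398746359083 -0.29943772957809056
axis [ 0.5138 -0.1318  0.083 ] tool [ 0.0024  0.1152 -0.0814]
top r8.5 (array([171.1175, 134.5842]), array([242.5901, 181.9377]))
r10 (array([166.9094, 126.493 ]), array([250.6113, 186.4913]))
collar r? [[233.4879 144.7971]]
collar centre [[ 0.5146 -0.1331  0.06  ]]
collar centre [[ 0.5143 -0.1323  0.062 ]]
0.0 [315.7771 205.2666]
0.01 [315.7532 199.7603]
0.015 [315.7423 197.2434]
0.02 [315.732  194.8668]
0.022 [315.728 193.953]
0.025 [315.7223 192.6195]
0.03 [315.713  190.4914]
0.035 [315.7043 188.4734]
-0.03 [315.8709 226.8151]
-0.025 [315.8524 222.5711]
-0.02 [315.8352 218.6232]
-0.018 [315.8286 217.1205]
-0.015 [315.8192 214.9427]
-0.01 [315.8042 211.5043]
```

```bash
python3 -c "
from h import *
print(robot.observe()['tool_rot'],move(.5133,-.1316,.115,-.2995))"
```

```text
[-1.5704  0.0004 -0.3003] (array([ 0.0018,  0.0835, -0.0822]), array([-0.0225, -0.0473, -0.0241]))
```

Call:
apply_moves:
  plan:
    - [0.002, 0, -0.05, 0, 0, 0, 1]
    - [0.002, 0.01, -0.082, 0, 0, 0, 1]
    - [0.002, 0.05, -0.082, 0, 0, 0, 1]
    - [0.002, 0.083, -0.082, 0, 0, 0, 1]
    - [0.002, 0.083, -0.082, 0, 0, 0, 1]

```text
time: 15.75
tool_pos: [0.5127, -0.1313, 0.1138]
tool_rot: [-1.57, 0.004, -0.3]
contact_force: [-0.8, -0.1, -0.5]
opening: 0.0294
```

Call:
apply_moves:
  plan:
    - [0, 0, 0, 0, 0, 0, 1]
    - [0, 0, 0, 0, 0, 0, 1]
    - [0, 0, 0, 0, 0, 0, 1]
    - [0, 0, 0, 0, 0, 0, 1]
    - [0, 0, 0, 0, 0, 0, 1]

```text
time: 16.38
tool_pos: [0.5137, -0.1328, 0.1157]
tool_rot: [-1.571, -0.0, -0.302]
contact_force: [-0.8, 1.1, -0.5]
opening: 0.0298
```

```bash
python3 -c "
from h import *
print(robot.observe()['tool_pos'],robot.observe()['tool_rot'],move(.5133,-.1316,.106,-.2995))"
```

```text
[ 0.5137 -0.1328  0.1157] [-1.5707 -0.0003 -0.3019] (array([-0.0008,  0.0097,  0.001 ]), array([-0.0055, -0.1367,  0.0168]))
```

Call:
apply_moves:
  plan:
    - [-0.0005, 0.002, 0.0008, 0, 0, 0, 1]
    - [-0.0005, 0.005, 0.0008, 0, 0, 0, 1]
    - [-0.0005, 0.008, 0.0008, 0, 0, 0, 1]
    - [-0.0005, 0.01, 0.0008, 0, 0, 0, 1]
    - [-0.0005, 0.012, 0.0008, 0, 0, 0, 1]

```text
time: 17.0
tool_pos: [0.5133, -0.1319, 0.1033]
tool_rot: [-1.571, 0.0, -0.302]
contact_force: [0.1, 0.1, 0.9]
opening: 0.0299
```

Call:
apply_moves:
  plan:
    - [0, 0.0005, 0, 0, 0, 0, 1]
    - [0, 0.001, 0, 0, 0, 0, 1]
    - [0, 0.0015, 0, 0, 0, 0, 1]
    - [0, 0.002, 0, 0, 0, 0, 1]
    - [0, 0.002, 0, 0, 0, 0, 1]

```text
time: 17.62
tool_pos: [0.5134, -0.1319, 0.1015]
tool_rot: [-1.571, 0.0, -0.302]
contact_force: [-1.7, -0.4, -0.2]
opening: 0.0293
```

Call:
apply_moves:
  plan:
    - [0, 0.001, 0, 0, 0, 0, 1]
    - [0, 0.002, 0, 0, 0, 0, 1]
    - [0, 0.003, 0, 0, 0, 0, 1]
    - [0, 0.004, 0, 0, 0, 0, 1]
    - [0, 0.004, 0, 0, 0, 0, 1]

```text
time: 18.25
tool_pos: [0.5134, -0.1319, 0.0977]
tool_rot: [-1.571, -0.0, -0.302]
contact_force: [-3.8, -1.0, 5.1]
opening: 0.0294
```

Call:
apply_moves:
  plan:
    - [0, 0.001, 0, 0, 0, 0, 1]
    - [0, 0.002, 0, 0, 0, 0, 1]
    - [0, 0.003, 0, 0, 0, 0, 1]
    - [0, 0.004, 0, 0, 0, 0, 1]
    - [0, 0.004, 0, 0, 0, 0, 1]

```text
time: 18.88
tool_pos: [0.5135, -0.1319, 0.0944]
tool_rot: [-1.571, -0.001, -0.302]
contact_force: [-5.3, -0.2, 11.1]
opening: 0.0296
```

Call:
apply_moves:
  plan:
    - [0, -0.002, 0, 0, 0, 0, 1]
    - [0, -0.004, 0, 0, 0, 0, 1]
    - [-0.0005, -0.005, -0.0002, 0, 0, 0, 1]
    - [-0.0008, -0.005, -0.0003, 0, 0, 0, 1]
    - [-0.0008, -0.005, -0.0003, 0, 0, 0, 1]

```text
time: 19.5
tool_pos: [0.5133, -0.1319, 0.0988]
tool_rot: [-1.57, -0.002, -0.302]
contact_force: [-0.3, 0.1, 4.7]
opening: 0.0295
```

Call:
apply_moves:
  plan:
    - [0, 0.001, 0, 0, 0, 0, 1]
    - [0, 0.002, 0, 0, 0, 0, 1]
    - [0, 0.003, 0, 0, 0, 0, 1]
    - [0, 0.003, 0, 0, 0, 0, 1]
    - [0, 0.003, 0, 0, 0, 0, 1]

```text
time: 20.12
tool_pos: [0.5133, -0.1319, 0.096]
tool_rot: [-1.571, -0.002, -0.302]
contact_force: [-0.3, 0.8, 7.7]
opening: 0.0297
```

```bash
python3 -c "
from h import *
s=robot.observe(); T=pose(); print(s['contact_force'],s['torque'],T[:3,:3].T@s['torque'],s['tool_rot'],s['opening'])"
```

```text
[-0.341   0.8265  7.6956] [ 0.0745  0.087  -0.0022] [0.0452 0.0023 0.1052] [-1.5705 -0.0017 -0.3019] 0.029659388949883004
```

Call:
apply_moves:
  plan:
    - [0, 0.001, 0, 0, 0, 0, 1]
    - [0, 0.002, 0, 0, 0, 0, 1]
    - [0, 0.003, 0, 0, 0, 0, 1]
    - [0, 0.004, 0, 0, 0, 0, 1]
    - [0, 0.004, 0, 0, 0, 0, 1]
  squeeze: 60

```text
time: 20.75
tool_pos: [0.5134, -0.132, 0.0942]
tool_rot: [-1.571, -0.003, -0.302]
contact_force: [-6.7, 2.5, 26.2]
opening: 0.0297
```

```bash
python3 -c "
from h import *
s=robot.observe(); T=pose(); print(s['contact_force'],s['torque'],T[:3,:3].T@s['torque'],s['tool_rot'],s['opening'])"
```

```text
[-6.7116  2.4965 26.1792] [0.4452 1.2619 0.0149] [ 0.0503 -0.0148  1.3372] [-1.5708 -0.0032 -0.3016] 0.02972512566126236
```

```bash
python3 - <<'E'
from h import *
out=pose(); im,Tn=snap('wrist','w10'); s=cams.read_camera('scene'); cv2.imwrite('pics/s10.png',s)
def knob(T,b,xo=0):
    xy=[(-.026,-.009),(-.02,-.015),(.022,-.015),(.036,0),(.022,.015),(-.02,.015),(-.026,.009)]
    return [np.array([(T@[x+xo,y,z,1])[:3] for x,z in xy]) for y in (b,b-.04)]
def panel(img,name,T,u,v,w,h,f,b):
    a=cv2.convertScaleAbs(cv2.resize(img[v:v+h,u:u+w],None,fx=f,fy=f,interpolation=2),alpha=1.8,beta=15)
    if b:
        for P,col in zip(knob(T,b),((0,0,255),(0,255,0))):
            q=((w2px(name,P,T)-[u,v]+.5)*f-.5).astype(int); cv2.polylines(a,[q],True,col,1)
    return a
T9=np.load('pics/w9.npy'); s9=cv2.imread('pics/s9.png'); w9=cv2.imread('pics/w9.png')
row1=np.hstack([panel(s9,'scene',T9,275,118,50,56,5,b) for b in (None,.022,.031)])
p=w2px('scene',[Tn[:3,3]])[0].astype(int)
row2=np.hstack([panel(w9,'wrist',T9,283,175,66,75,3.4,.022),panel(w9,'wrist',T9,283,175,66,75,3.4,.031),panel(s,'scene',Tn,p[0]-32,p[1]-22,64,51,5,None)])
W=max(row1.shape[1],row2.shape[1]); o=np.zeros((row1.shape[0]+row2.shape[0],W,3),np.uint8)
o[:row1.shape[0],:row1.shape[1]]=row1;o[row1.shape[0]:,:row2.shape[1]]=row2
print(o.shape); cv2.imwrite('pics/c10.png',o)
E
```

```text
(535, 768, 3)
```

View pics/c10.png

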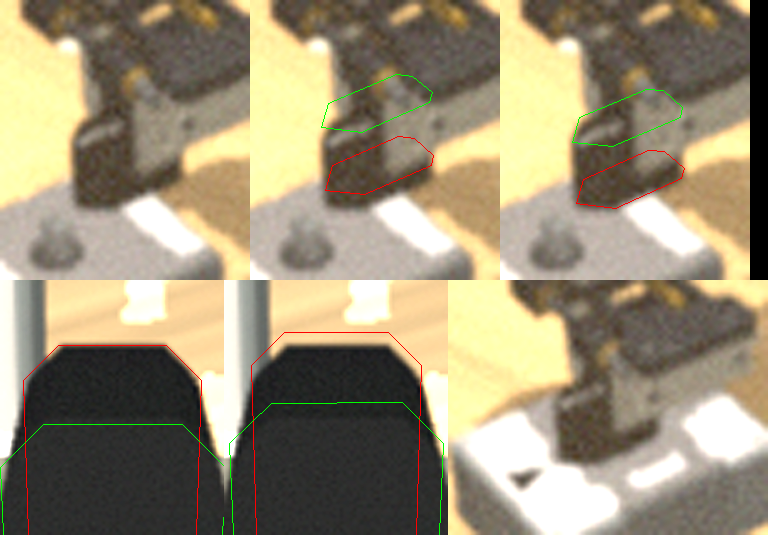

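```bash
python3 - <<'E'
from h import *
T=np.load('pics/w10.npy'); p=w2px('scene',[T[:3,3]])[0].astype(int); u,v=p[0]-32,p[1]-22
X=np.array([.9547,-.2977]);Y=np.array([.2977,.9547]); s=np.array([.514,-.132])
for z in (.063,.072):
    for a,b in ((.036,0),(.022,-.015),(.022,.015)):
        w=s+a*X+b*Y; print(z,a,b,((w2px('scene',[[*w,z]])-[u,v]+.5)*5-.5)+[448,280])
im=cv2.imread('pics/s10.png').astype(int).sum(2)//3
c=w2px('scene',[[*(s+.036*X),.068]])[0]; cu=int(round(c[0])); print(c,u,v)
for k in range(-2,5): print(cu+k,im[int(c[1])-8:int(c[1])+12,cu+k], int(c[1])-8)
s_=robot.observe(); print(s_['contact_force'],s_['tool_pos'])
E
```

```text
0.063 0.036 0 [[561.4957 460.4199]]
0.063 0.022 -0.015 [[568.2836 437.465 ]]
0.063 0.022 0.015 [[596.1931 464.8331]]
0.072 0.036 0 [[560.3708 448.4342]]
0.072 0.022 -0.015 [[567.2052 425.5005]]
0.072 0.022 0.015 [[595.2408 452.8424]]
[275.1744 171.3552] 253 137
273 [ 85  84  86  87  87  95 102 107 106 110 130 141 152 159 160 157 157 158
 159 159] 163
274 [ 62  57  60  64  71  79  82  83  79  87 104 140 152 152 159 160 158 158
 158 157] 163
275 [ 41  34  39  36  41  43  44  47  51  58  91 137 155 157 156 157 158 157
 159 158] 163
276 [ 36  26  35  37  27  32  33  28  34  40  74 131 155 159 155 160 157 162
 160 157] 163
277 [ 39  33  27  35  34  33  35  27  33  37  71 125 154 156 158 155 157 158
 163 157] 163
278 [ 31  31  34  30  30  33  30  23  31  26  60 115 149 158 161 158 157 157
 160 155] 163
279 [ 31  31  30  30  32  28  36  40  33  29  52  96 130 143 150 158 162 156
 160 157] 163
[-6.82    1.3976 25.7856] [ 0.5135 -0.132   0.0942]
```

Call:
apply_moves:
  plan:
    - [0, 0, 0, 0, 0, 0, 1]
    - [0, 0, 0, 0, 0, 0, 1]
    - [0, 0, 0, 0, 0, 0, 1]
    - [0, 0, 0, 0, 0, 0, 1]
    - [0, 0, 0, 0, 0, 0, 1]

```text
time: 21.48
tool_pos: [0.5135, -0.132, 0.0942]
tool_rot: [-1.571, -0.003, -0.302]
contact_force: [-6.8, 2.1, 25.5]
opening: 0.0296
```

```bash
python3 - <<'E'
from h import *
s=robot.observe(); print(s['time'],s['tool_pos'],s['contact_force'],s['opening'])
a=cams.read_camera('scene').astype(int); b=cv2.imread('pics/s7.png').astype(int)
d=np.abs(a-b).sum(2)[190:240,335:375]; print('mould region changed px',(d>90).sum())
print(robot.hand_in())
E
```

```text
21.475 [ 0.5135 -0.132   0.0942] [-6.78    2.1106 25.4539] 0.029644144800027045
mould region changed px 336
the job is handed in; nothing more can be done
None
```

I closed the mould and pressed the knob home on the D-shaft, then handed the job in at about 21.5 s. The arm was still holding the knob pressed in.

**Mould:** The upper half was set down with about 5 N and released. The wrist picture afterwards showed it square on the lower half, with the edges flush to within about 1 mm. I did not see the far and lower edges directly. A last pixel comparison of the mould region showed changes (336 px). I put these down to the arm's moving shadow but did not check further.

**Knob:** The smallest knob was fitted with its nose towards the triangle.
- **Force:** It slid on freely. The force then rose like the spring (about 4.7 to 11 N), followed by a hard stop at about 26 N that stayed steady while held.
- **Height:** The scene camera put the knob's underside at about 63 mm, which is the height for fully home with the shaft at its stop.

**Checks that disagreed:**
- **Grip height:** The fingers were still closing when the lift began, so the knob was caught about 8 mm lower in the jaws than planned. The wrist picture suggested the planned depth. The scene picture and the contact heights both showed the lower one, and I went with those.
- **Side load:** A sideways force of about 7 N remained on the knob at the end.

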